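# Put the respirator blower's flat battery on charge

### The job

The shift is over: switch the helmet's air blower off at its rocker switch, then squeeze the two orange release buttons on the sides of its battery pack together and lift the pack straight out of the blower. Stand the pack upright and fully down in the free bay of the charger, without dropping it, and leave the charged pack in the other bay where it is.

Things in the scene. Friction and masses are not known exactly. Their poses are not given: they have to be found in the camera images.
- blower: Belt blower of an air-fed welding helmet: light grey rounded housing 160 x 230 x 75 mm (its x, y, z), fixed to the table; origin at the centre of its underside, z up. On its flat top (z = 75 mm): round slotted filter cover (92 mm across, 9 mm high, at x 26, y -57 mm), rocker switch (at x -52, y -55 mm) and the battery bay. A hose spigot sticks out 30 mm at its -y end.
- rocker (a joint): Rocker switch, 58 mm long along the blower's y, 27 mm wide, tipping about the blower's x: 0 = on (the end with the red dot, towards the blower's -y, stands up 10 mm), 0.36 rad = off (that end pushed fully down). It stays where it is left; about 3 N on the red-dot end tips it.
- rocker_off (a point): Point on the upper face of the rocker's raised red-dot end, 18 mm from the pivot; it moves with the rocker and sinks about 6 mm, to 86 mm above the table, when the switch is off.
- bay (a point): Centre of the floor of the blower's battery bay, 30 mm above the table, axes as the blower's. The bay opens upward, 93 x 45 mm (x, y) and 45 mm deep; its +y and -y walls are undercut and hold the pack's catches down. The pack has 1.5 mm play all round; its foot stands here at the start.
- pack_center (a point): Centre (half-way up) of the flat battery pack: upright block 90 x 42 x 100 mm (its x, y, z), 0.42 kg, one red light on top, an orange button on each broad side (+y and -y). At the start latched in the blower's bay, its x along the blower's x. A steel catch 20 mm below this point stands 5.5 mm out of each broad side and draws in with its button. The foot is bevelled 4 mm.
- pack_buttons (a point): Point on the pack's axis midway between its two release buttons, 30 mm above the pack's centre and 20 mm below its top. The buttons are 34 mm wide along the pack's x and 22 mm high; over both it measures 57 mm along y when they are free and 45 mm when both are pushed home (still 1.5 mm proud of the faces).
- button_a (a joint): Release button on the pack's +y face: 0 = out (catch engaged), 0.006 m = pushed home. The spring gives 2.7 N at 0 and 8 N at the stop.
- button_b (a joint): Release button on the pack's -y face, the same as button_a: 0 = out, 0.006 m = pushed home.
- charger: Bench charger, a dark grey rounded housing 130 x 245 x 44 mm (its x, y, z) fixed to the table; origin at the centre of its underside, z up. Two open bays in its top at y = +65 mm (free) and y = -65 mm (holds the charged pack), each 96 x 48 mm (x, y) and 22 mm deep, so a pack has 3 mm play all round; the bays have no latch.
- free_bay (a point): Centre of the floor of the charger's free bay, 22 mm above the table; axes as the charger's. A pack that is fully down has its centre 50 mm above this point, its broad faces to the charger's +y and -y, either way round.
- charged_center (a point): Centre of the charged pack in the charger's other bay: the same size and looks, but with four green lights on top; loose, to be left there.

How it is judged:
By the outcome, as a careful person would: the job done as asked, in the order asked, and still so for the second after the job is handed in, with the robot touching nothing.
It also fails if it takes over 51 s, if anything falls off the work surface, if the arm or the gripper's body presses on something with over 40 N, if the wrist force passes 120 N, or if a joint passes its speed limit or range.

### The arm

A 7-joint arm with a two-finger parallel gripper is mounted at the origin on a cart in front of the work surface, level with it; the furniture and walls round the work are solid. World frame = base frame: x ahead of the robot, y to its left, z up, the work surface at z = 0. Lengths are in mm, angles in rad, forces in N, time in s.
With the tool pointing down it reaches from about 400 to 850 mm from the base axis. Payload 10.4 kg.
Tool frame: the origin (TCP) lies midway between the tips of the shut fingers; the grasp point (between the pads) lies 19 mm behind it; z points along the fingers, y is the line along which they close (so a half turn about z gives the same grasp; the last joint's range is limited). The gripper opens to 87 mm and grips with 3 to 60 N. Pads are 19 mm wide; open, the fingers measure 117 mm over their backs; the gripper's body (75 mm by 190 mm) begins 51 mm behind the grasp point.
Start: joints at [-1.144, 0.332, -0.065, 1.46, 0.022, 1.35, -0.088], TCP at [271.732, 562.862, 222.576] pointing down, gripper open.
Joint ranges: [-2.6, 2.6], [-0.5, 2.12], [-1.47, 1.34], [0.16, 2.42], [-1.27, 4.41], [0.06, 2.06], [-2.6, 2.6]. Speed limits (rad/s): [2.22, 2.22, 2.79, 2.79, 3.14, 3.14, 3.14].

### API

Orientations are given as a unit quaternion [x, y, z, w].
In Python, from rig import r gives the robot as it stands.
- The arm moves only by the tool play_rows, never from a script. Its argument "motion" is one flat list of numbers, 7 for each row, row after row: the closure, from 0 (fully open) to 1 (shut), then the shift along the tool's x, y, z in mm, then the turn, a rotation vector about the tool's x, y, z in rad. A call has 1 to 12 rows; each row shifts and turns the commanded pose from where the row before left it, along the tool's axes as they then stand; what a row does not reach is not made up. A row lasts 1/10 s, in which the tool goes at most 50 mm and 8.59 degrees, less where a joint would pass 70% of its speed; a pose out of reach is approached as far as the arm can. A call is refused whole if a number of a shift passes 50 or a number of a turn 0.15, either way. A call with a gripper value outside its range is refused whole. The fingers move at their own pace and stop on an object; the grip force is fixed at half the most. Time passes only in rows, so rows that do not move let the fingers close. It gives the time, the measured TCP pose, the force, the opening and the grip force at its end, in the units of the state.
- r.sense(): the state, without advancing time (a new reading comes with each control period).
- r.get_image(name): name is "scene" or "top"; returns the picture (420x560x3 uint8, red, green, blue); there is no depth.
- r.calibration(name): a dict with "vertical_fov" (degrees; the focal length in pixels is half the picture's height over the tangent of half this angle, whatever the lens; pixels are square), "cx", "cy" (the principal point, pixels), "k1" (the pictures are not rectified: a ray, as slopes to the right and down, at radius r is drawn at 1 + k1 r^2 times it, then the intrinsics apply), "R" (3x3) and "t" (3): a world point X has camera coordinates R X + t. Camera axes: x right, y down, z forward; pixel columns grow to the right and rows downward; lengths in mm; the calibration is good to about 2 mm. A picture is of the moment at which its call begins. calibration takes no time and is no camera call.
- r.finish_job(): hands the job in; it is judged then, once.
The state is a dict: "time_s": time; "qpos": joint angles; "dq": joint speeds; "joint_torque": joint torques, N m; "tcp_pos": TCP position; "ee_rot": TCP orientation; "force": force on the tool from outside, world axes, zero at the start; "moment": the same for the moment, N m; "finger_gap": opening from 0.0 (shut) to 1.0 (fully open); "grip_force": force on a finger pad.
Only numpy, scipy, OpenCV 4.12 (cv2) and the standard library are available. Lean on these libraries where they do the work, as an engineer would, in place of code of your own. Each camera call takes 0.05 s, during which the arm holds its last target. There are 200 camera calls.

## Working session

There is one attempt and no reset: what is moved stays moved. The work goes in short steps, Python scripts to look and compute and a tool call to move; the robot and the scene stay as the last step left them, time stands still between calls to the robot, and variables do not carry over. Pictures are saved under pics/ and viewed, at most 12 in all, crops included, and the job is handed in when it is done.

Besides the shell and the picture viewer there is one more tool, called after "Emit:" by a JSON object that holds its "op" and its "data". play_rows: Moves the arm, as the interface text tells. Its arguments: {"type":"object","properties":{"motion":{"type":"array","items":{"type":"number"}}},"required":["motion"]}

```bash
ls; mkdir -p pics; python3 - <<'E'
from rig import r
import cv2
s=r.sense(); print({k:s[k] for k in('time_s','tcp_pos','ee_rot','finger_gap','force')})
for n in('scene','top'):
    cv2.imwrite(f'pics/{n}0.png',cv2.cvtColor(r.get_image(n),cv2.COLOR_RGB2BGR)); print(r.calibration(n))
E
```

```text
pics
{'time_s': 0.0, 'tcp_pos': array([271.57341148, 562.48505479, 221.77204558]), 'ee_rot': array([ 2.23007178e-01,  9.74816551e-01, -6.87994725e-04, -1.32729988e-04]), 'finger_gap': 0.9965657797157408, 'force': array([-0.50372047,  0.69522264, -0.97004706])}
{'vertical_fov': 45.63942582407503, 'cx': 278.45527012416, 'cy': 205.89262748798134, 'k1': -0.13559177074462947, 'R': array([[ 0.73168996, -0.68163294, -0.00251677],
       [-0.46708147, -0.49868652, -0.73016892],
       [ 0.49645211,  0.5354328 , -0.68326204]]), 't': array([-341.75587339,  334.14406164, 1059.50353909])}
{'vertical_fov': 45.68997444821599, 'cx': 276.3158282284508, 'cy': 208.60826442836316, 'k1': -0.043768433530993765, 'R': array([[-0.00371533, -0.99999232,  0.00125087],
       [-0.98900008,  0.00348952, -0.14787382],
       [ 0.14786832, -0.00178651, -0.98900544]]), 't': array([  49.02736443,  494.21468541, 1228.60970952])}
```

View pics/scene0.png

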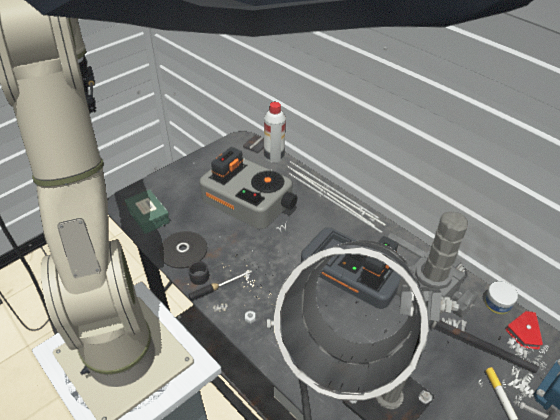

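View pics/top0.png

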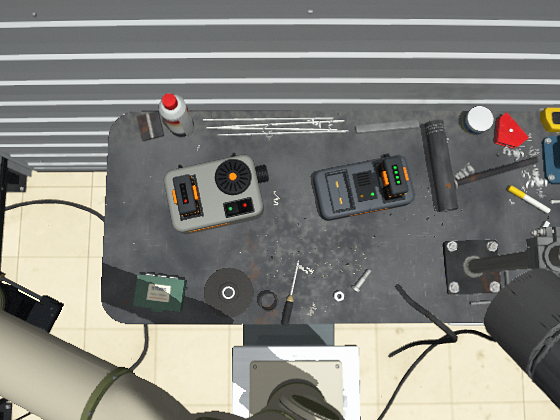

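The top view shows the blower at about (213,195), with its spigot to the right, its pack at (187,197), its rocker at (240,207) and its filter at (233,176). The charger is at about (362,186), with the free bay at (340,190) and the charged pack at (395,177). I'll enlarge this for accurate measurements.

```bash
cat > h.py <<'E'
import numpy as np, cv2
from rig import r
def cam(n):
    c=r.calibration(n); f=210/np.tan(np.radians(c['vertical_fov']/2)); return c,f,np.array(c['R']),np.array(c['t'])
def ray(n,u,v):
    c,f,R,t=cam(n); d=np.array([(u-c['cx'])/f,(v-c['cy'])/f]); s=d.copy()
    for _ in range(20): s=d/(1+c['k1']*(s@s))
    return -R.T@t, R.T@np.array([*s,1])
def onz(n,u,v,z):
    o,d=ray(n,u,v); return o+d*(z-o[2])/d[2]
def proj(n,X):
    c,f,R,t=cam(n); p=R@np.array(X,float)+t; s=p[:2]/p[2]; s=s*(1+c['k1']*(s@s)); return s*f+[c['cx'],c['cy']]
def blobs(img,lo,hi,a=3):
    m=cv2.inRange(cv2.cvtColor(img,cv2.COLOR_RGB2HSV),lo,hi)
    n,_,st,ce=cv2.connectedComponentsWithStats(m)
    return [(ce[i].round(2),st[i].tolist()) for i in range(1,n) if st[i][4]>=a]
def save(img,name): cv2.imwrite(name,cv2.cvtColor(img,cv2.COLOR_RGB2BGR))
E
python3 - <<'E'
from h import *
im=cv2.cvtColor(cv2.imread('pics/top0.png'),cv2.COLOR_BGR2RGB)
save(np.vstack([cv2.resize(im[145:240,160:275],None,fx=3.1*2,fy=3.1,interpolation=2)[:0],cv2.resize(im[140:240,150:282],None,fx=6,fy=6,interpolation=2)]),'pics/b.png')
save(cv2.resize(im[140:230,300:425],None,fx=6,fy=6,interpolation=2),'pics/c.png')
for nm,lo,hi in(('orange',(8,170,150),(20,255,255)),('red',(0,170,120),(5,255,255)),('green',(50,120,120),(75,255,255))):
    for c,s in blobs(im,lo,hi):
        if 150<c[0]<430 and 140<c[1]<240: print(nm,c,s)
E
```

```text
Traceback (most recent call last):
ValueError: all the input array dimensions except for the concatenation axis must match exactly, but along dimension 1, the array at index 0 has size 713 and the array at index 1 has size 792
```

```bash
python3 - <<'E'
from h import *
im=cv2.cvtColor(cv2.imread('pics/top0.png'),cv2.COLOR_BGR2RGB)
save(cv2.resize(im[140:240,150:282],None,fx=6,fy=6,interpolation=2),'pics/b.png')
save(cv2.resize(im[140:230,300:425],None,fx=6,fy=6,interpolation=2),'pics/c.png')
for nm,lo,hi in(('orange',(8,170,150),(20,255,255)),('red',(0,170,120),(5,255,255)),('green',(50,120,120),(75,255,255))):
    for c,s in blobs(im,lo,hi):
        if 150<c[0]<430 and 140<c[1]<240: print(nm,c,s)
E
```

```text
orange [405.23 173.37] [403, 167, 5, 14, 35]
orange [385.23 177.54] [383, 171, 6, 14, 48]
orange [232.34 175.93] [229, 173, 8, 7, 44]
orange [194.8 191.8] [192, 185, 6, 15, 44]
orange [174.21 196.28] [172, 190, 5, 14, 39]
orange [361.5 195.5] [361, 195, 2, 2, 4]
orange [209. 227.] [208, 227, 3, 1, 3]
orange [199. 229.] [198, 229, 3, 1, 3]
orange [195. 230.] [194, 230, 3, 1, 3]
red [185.14 200.57] [184, 199, 3, 4, 7]
red [244.36 204.55] [243, 203, 4, 4, 11]
green [394.71 167.  ] [394, 166, 3, 3, 7]
green [395.71 172.  ] [395, 171, 3, 3, 7]
green [396.88 176.88] [396, 176, 3, 3, 8]
green [398.   181.71] [397, 181, 3, 3, 7]
green [372.12 193.88] [371, 193, 3, 3, 8]
green [230. 208.] [229, 207, 3, 3, 9]
```

View pics/b.png

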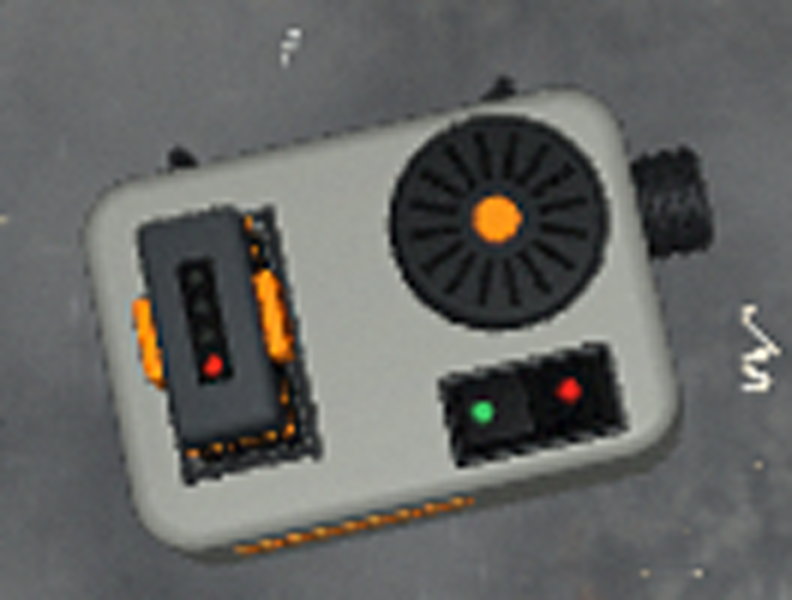

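View pics/c.png

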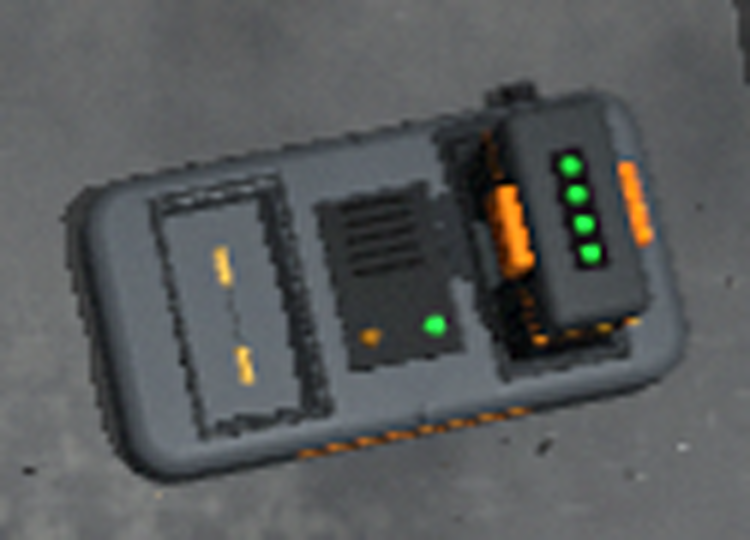

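Enlarged views (crop pixel/6 + offset). In the blower crop the pack top has corners at about (140,228), (240,208), (283,430) and (182,442). The hub is at (496,218) and the red dot at (570,390). In the charger crop the free bay has corners at about (150,200), (283,177), (330,410) and (200,437).

```bash
cat > fit.py <<'E'
from h import *
from scipy.optimize import least_squares
def fit(P,off):
    W=np.array([onz('top',u/6-1/12*5+off[0],v/6-5/12+off[1],z)[:2] for (u,v),z,_ in P]); L=np.array([l for *_,l in P],float)
    T=lambda p:L@np.array([[np.cos(p[2]),np.sin(p[2])],[-np.sin(p[2]),np.cos(p[2])]])+p[:2]
    s=least_squares(lambda p:(T(p)-W).ravel(),[*W.mean(0),0.1],loss='soft_l1',f_scale=2)
    print(s.x.round(3)); print((T(s.x)-W).round(1).tolist()); return s.x
B=[((140,228),130,(45,21)),((240,208),130,(45,-21)),((283,430),130,(-45,-21)),((182,442),130,(-45,21))]
B=[(p,z,(x,y+60)) for p,z,(x,y) in B]
E
cat > m1.py <<'E'
from fit import *
for p,z in (((496,218),84),((272,207),75),((320,455),75),((185,482),75)): print(p,onz('top',p[0]/6+149.6,p[1]/6+139.6,z).round(1))
pk=np.array([onz('top',u/6+149.6,v/6+139.6,130) for (u,v),*_ in B]); print('pack',pk.round(1).tolist(),pk.mean(0).round(1))
b=np.array([onz('top',u,v,112) for u,v in((194.8,191.8),(174.21,196.28))]); print('btn',b.round(1).tolist(),b.mean(0),np.linalg.norm(b[0]-b[1]))
rd=onz('top',244.36,204.55,92); gd=onz('top',230,208,84);print('rocker',rd,gd)
C=[((150,200),44,(48,89)),((283,177),44,(48,41)),((330,410),44,(-48,41)),((200,437),44,(-48,89))]
print('charger');c=fit(C,(300,140))
g=[onz('top',u,v,122) for u,v in((394.71,167),(395.71,172),(396.88,176.88),(398,181.71))]; print('lights',np.mean(g,0),g[0]-g[3])
b=np.array([onz('top',u,v,104) for u,v in((405.23,173.37),(385.23,177.54))]);print(b.mean(0),b[0]-b[1])
im=cv2.cvtColor(cv2.imread('pics/scene0.png'),cv2.COLOR_BGR2RGB)
for nm,lo,hi in(('orange',(8,170,150),(20,255,255)),('red',(0,170,120),(5,255,255)),('green',(50,120,120),(75,255,255))):
    for q,s in blobs(im,lo,hi):
        if 190<q[0]<410 and 140<q[1]<310: print(nm,q,s)
hub=onz('top',232.34,175.93,84);print('hub',hub,proj('scene',hub),'rd',proj('scene',rd))
E
python3 m1.py
```

```text
(496, 218) [569.2 155.7  84. ]
(272, 207) [576.2 249.6  75. ]
(320, 455) [472.3 227.7  75. ]
(185, 482) [461.4 282.9  75. ]
pack [[555.8, 292.7, 130.0], [563.7, 253.2, 130.0], [474.8, 234.3, 130.0], [470.2, 273.9, 130.0]] [516.1 263.5 130. ]
btn [[524.6, 242.9, 112.0], [513.9, 292.2, 112.0]] [519.25386214 267.51360245 112.        ] 50.42889608532722
rocker [496.36556897 124.93418811  92.        ] [489.22103962 160.49115453  84.        ]
charger
[ 5.49345e+02 -1.78547e+02  1.50000e-01]
[[-1.5, -7.1], [-4.2, 2.4], [1.4, 5.4], [5.5, -2.2]]
lights [ 563.5709437  -240.61494238  122.        ] [36.05470563  6.45771327  0.        ]
[ 564.88632578 -242.34196607  104.        ] [ 10.26786138 -49.35187495   0.        ]
orange [232.6  163.52] [229, 159, 9, 12, 42]
orange [267.5  179.36] [265, 178, 6, 4, 22]
orange [220.   200.76] [207, 194, 27, 15, 54]
orange [386.67 266.33] [386, 265, 3, 3, 6]
orange [331.   277.33] [326, 275, 11, 6, 12]
orange [342.  283.3] [338, 281, 9, 5, 10]
orange [350.   287.67] [349, 287, 3, 2, 3]
orange [355.  290.2] [353, 289, 5, 3, 5]
red [222.4 158.8] [222, 158, 2, 3, 5]
red [254.5 194.5] [254, 194, 2, 2, 4]
green [243.5 191. ] [243, 190, 2, 3, 6]
green [353.8 268. ] [352, 267, 4, 3, 10]
hub [569.23733607 155.53731618  84.        ] [266.97474486 180.13380882] rd [254.09567897 195.54200107]
```

```bash
cat > m2.py <<'E'
from fit import *
def tri(a,b):
    o,d=ray('top',*a);p,e=ray('scene',*b)
    A=np.c_[d,-e]; k=np.linalg.lstsq(A,p-o,rcond=None)[0]; q1,q2=o+d*k[0],p+e*k[1]; return (q1+q2)/2,np.linalg.norm(q1-q2)
print('pack light',tri((185.14,200.57),(222.4,158.8)));print('dot',tri((244.36,204.55),(254.5,194.5)));print('chg led',tri((372.12,193.88),(353.8,268)))
C=[(150,200),(283,177),(330,410),(200,437)]
W=np.array([onz('top',u/6+299.6,v/6+139.6,44)[:2] for u,v in C]);print(W.round(1).tolist(),W.mean(0),(W[0]+W[2])/2,(W[1]+W[3])/2)
# charger silhouette top outline in image
H=[((75,195),),((630,90),),((690,370),),((140,480),)]
W=np.array([onz('top',u/6+299.6,v/6+139.6,30)[:2] for ((u,v),) in H]);print(W.round(1).tolist(),W.mean(0))
E
cat > go.py <<'E'
import sys; from h import *
from scipy.spatial.transform import Rotation as Ro
def go(x,y,z,yaw):
    "yaw = world direction of tool y minus 90deg"
    s=r.sense(); R=Ro.from_quat(s['ee_rot']).as_matrix(); ty=np.array([-np.sin(yaw),np.cos(yaw),0]); tz=np.array([0,0,-1.]); T=np.c_[np.cross(ty,tz),ty,tz]
    print('t',s['time_s'],'tcp',s['tcp_pos'].round(1),'F',s['force'].round(1),'gap',round(s['finger_gap'],3),'grip',s['grip_force'])
    print('shift now',(R.T@(np.array([x,y,z])-s['tcp_pos'])).round(1),'rotvec',Ro.from_matrix(R.T@T).as_rotvec().round(3),'shift in target axes',(T.T@(np.array([x,y,z])-s['tcp_pos'])).round(1))
if len(sys.argv)>4: go(*map(float,sys.argv[1:5]))
E
python3 m2.py; python3 go.py 496.3 124 130 0.21
```

```text
pack light (array([500.44341353, 260.85667599, 134.82183804]), np.float64(2.095810881421163))
dot (array([496.38206427, 124.26547838,  95.91915841]), np.float64(1.519074811145273))
chg led (array([ 529.83329132, -195.57743319,   49.18876443]), np.float64(1.245121631437616))
[[584.9, -76.4], [594.8, -133.3], [494.3, -150.6], [483.0, -95.5]] [ 539.28397509 -113.94642031] [ 539.63763194 -113.48061125] [ 538.93031825 -114.41222937]
[[590.4, -45.5], [636.4, -287.4], [513.2, -307.9], [466.7, -71.3]] [ 551.66674458 -178.00810406]
t 0.1 tcp [271.6 562.5 221.8] F [-0.6  0.6  0.4] gap 0.998 grip 0.0
shift now [-393.  -297.1   92.2] rotvec [-0.001 -0.    -0.66 ] shift in target axes [-128.4 -475.7   91.8]
```

Emit:
{"op": "play_rows", "data": {"motion": [1,0,0,0,0,0,-0.132,1,0,0,0,0,0,-0.132,1,0,0,0,0,0,-0.132,1,0,0,0,0,0,-0.132,1,0,0,0,0,0,-0.132,1,-10,-38,0,0,0,0,1,-10,-38,0,0,0,0,1,-10,-38,0,0,0,0,1,-10,-38,0,0,0,0,1,-10,-38,0,0,0,0,1,-10,-38,0,0,0,0,1,-10,-38,0,0,0,0]}}

```text
time_s: 1.3
tcp_pos: [396.1, 315.6, 222.3]
ee_rot: [-0.105, 0.994, -0.0, -0.0]
force: [0.5, 0.6, -0.7]
finger_gap: 0.028
grip_force: 0.0
```

```bash
python3 go.py 496 122.5 110 0.21
```

```text
t 1.3 tcp [396.1 315.6 222.3] F [ 0.5  0.6 -0.7] gap 0.028 grip 0.0
shift now [ -57.5 -209.7  112.3] rotvec [-0. -0.  0.] shift in target axes [ -57.5 -209.7  112.3]
```

Emit:
{"op": "play_rows", "data": {"motion": [1,-10,-38,0,0,0,0,1,-10,-38,0,0,0,0,1,-10,-38,0,0,0,0,1,-10,-38,10,0,0,0,1,-10,-38,25,0,0,0,1,-7,-19,30,0,0,0,1,0,0,35,0,0,0,1,0,0,10,0,0,0,1,0,0,0,0,0,0,1,0,0,0,0,0,0]}}

```text
time_s: 2.3
tcp_pos: [495.5, 125.7, 113.8]
ee_rot: [-0.105, 0.994, 0.0, 0.001]
force: [0.5, 0.2, 0.2]
finger_gap: 0.005
grip_force: 0.0
```

```bash
python3 go.py 496 122.5 86 0.21; python3 -c "
from h import *
a=r.get_image('top')[130:230,160:292];b=r.get_image('scene')[130:230,190:322]
save(cv2.resize(np.vstack([a,b]),None,fx=3,fy=3,interpolation=2),'pics/d.png')"
```

```text
t 2.3 tcp [495.5 125.7 113.8] F [0.5 0.2 0.2] gap 0.005 grip 0.0
shift now [ 0.2 -3.2 27.8] rotvec [0.    0.001 0.001] shift in target axes [ 0.2 -3.2 27.8]
```

View pics/d.png

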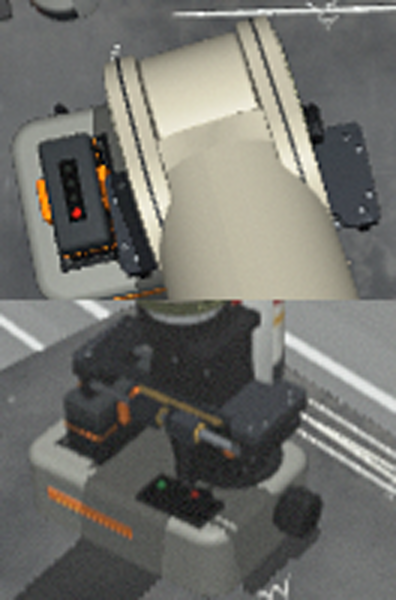

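The arm covers most of the top view. In the scene view (lower half) the shut fingertips are just above the red-dot end of the rocker at about (195,490), and the gripper's body clears the pack. Next I press down in stages.

Emit:
{"op": "play_rows", "data": {"motion": [1,0,-3,8,0,0,0,1,0,0,8,0,0,0,1,0,0,3,0,0,0,1,0,0,2,0,0,0,1,0,0,2,0,0,0,1,0,0,2,0,0,0,1,0,0,0,0,0,0]}}

```text
time_s: 3.1
tcp_pos: [495.4, 122.1, 87.2]
ee_rot: [-0.105, 0.994, 0.0, -0.0]
force: [0.1, 0.4, -0.4]
finger_gap: 0.006
grip_force: 0.0
```

Emit:
{"op": "play_rows", "data": {"motion": [1,0,0,2,0,0,0,1,0,0,1,0,0,0,1,0,0,0,0,0,0]}}

```text
time_s: 3.4
tcp_pos: [495.7, 122.1, 86.5]
ee_rot: [-0.105, 0.994, 0.0, 0.0]
force: [-9.7, -3.6, 26.6]
finger_gap: 0.005
grip_force: 12.8
```

Emit:
{"op": "play_rows", "data": {"motion": [1,0,0,-15,0,0,0,1,0,0,-35,0,0,0,0.6,0,10,-45,0,0,0,0,0,35,-15,0,0,0,0,0,40,0,0,0,0,0,0,40,0,0,0,0,0,0,15,0,0,0,0,0,0,0,0,0,0,0]}}

```text
time_s: 4.2
tcp_pos: [465.1, 261.4, 194.1]
ee_rot: [-0.107, 0.994, 0.0, -0.001]
force: [0.1, -0.6, 0.6]
finger_gap: 0.466
grip_force: 0.0
```

```bash
python3 go.py 518.7 266.9 91 0.21; python3 -c "
from h import *
a=r.get_image('top')[130:230,160:292];b=r.get_image('scene')[130:230,190:322]
save(cv2.resize(np.vstack([a,b]),None,fx=3,fy=3,interpolation=2),'pics/e.png')"
```

```text
t 4.2 tcp [465.1 261.4 194.1] F [ 0.1 -0.6  0.6] gap 0.466 grip 0.0
shift now [-53.7  -6.2 103. ] rotvec [ 0.001 -0.001  0.005] shift in target axes [-53.6  -5.8 103.1]
```

View pics/e.png

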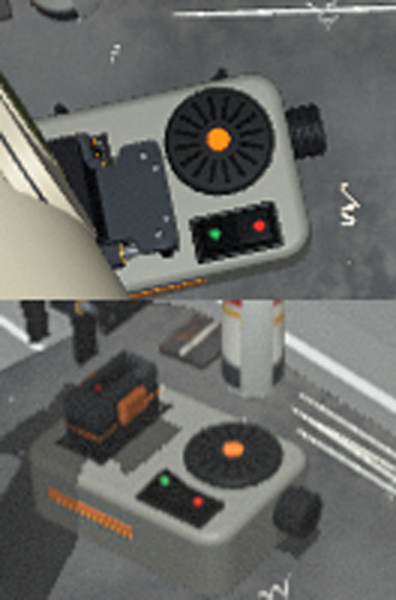

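The scene view shows the red dot has dropped to about (256,197) from (254.5,194.5) and the green one has risen, so the rocker is off. Next I line up over the pack with the gripper open.

Emit:
{"op": "play_rows", "data": {"motion": [0,-20,-3,0,0,0,0,0,-20,-3,0,0,0,0,0,-13,0,10,0,0,0,0,0,0,20,0,0,0,0,0,0,10,0,0,0,0,0,0,0,0,0,0]}}

```text
time_s: 4.9
tcp_pos: [518.9, 262.3, 153.0]
ee_rot: [-0.104, 0.995, -0.001, -0.001]
force: [-0.2, -0.4, 0.1]
finger_gap: 0.99
grip_force: 0.0
```

```bash
python3 go.py 518.7 266.9 91 0.21; python3 - <<'E'
from h import *
im=r.get_image('scene'); save(cv2.resize(im[80:220,160:320],None,fx=4,fy=4,interpolation=2),'pics/f.png')
E
```

```text
t 4.9 tcp [518.9 262.3 153. ] F [-0.2 -0.4  0.1] gap 0.99 grip 0.0
shift now [-0.9  4.7 62. ] rotvec [-0.001 -0.003 -0.001] shift in target axes [-0.7  4.6 62. ]
```

View pics/f.png

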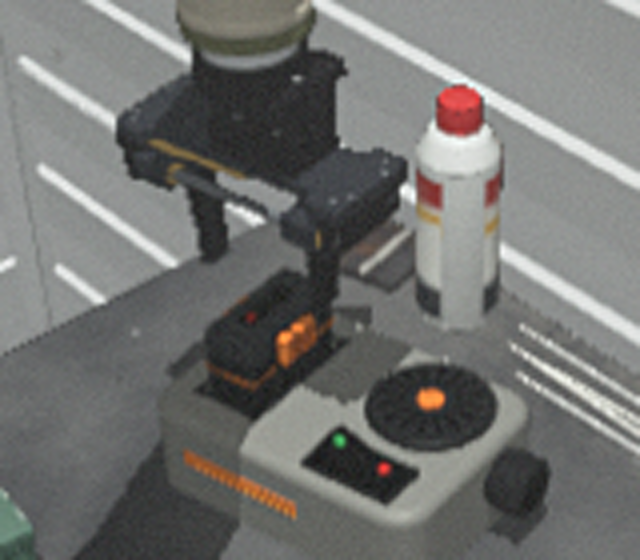

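The open fingers straddle the pack: left finger at about (210,240), right one at (320,280). I'll apply the +4.5 mm y correction and descend.

Emit:
{"op": "play_rows", "data": {"motion": [0,-1,4.5,0,0,0,0,0,0,0,15,0,0,0,0,0,0,15,0,0,0,0,0,0,15,0,0,0,0,0,0,12,0,0,0,0,0,0,5,0,0,0,0,0,0,0,0,0,0]}}

```text
time_s: 5.65
tcp_pos: [519.1, 268.3, 91.5]
ee_rot: [-0.105, 0.994, -0.0, -0.001]
force: [-1.1, -1.5, -0.4]
finger_gap: 0.999
grip_force: 0.0
```

```bash
python3 go.py 518.7 266.9 91 0.21
```

```text
t 5.65 tcp [519.1 268.3  91.5] F [-1.1 -1.5 -0.4] gap 0.999 grip 0.0
shift now [ 0.7 -1.3  0.5] rotvec [-0.001 -0.002  0.   ] shift in target axes [ 0.7 -1.3  0.5]
```

Close in place; pushed home the gap should be 45/87 = 0.517.

Emit:
{"op": "play_rows", "data": {"motion": [1,0,-1,0,0,0,0,1,0,0,0,0,0,0,1,0,0,0,0,0,0,1,0,0,0,0,0,0,1,0,0,0,0,0,0,1,0,0,0,0,0,0,1,0,0,0,0,0,0,1,0,0,0,0,0,0]}}

```text
time_s: 6.45
tcp_pos: [520.1, 267.5, 92.9]
ee_rot: [-0.105, 0.994, 0.0, 0.0]
force: [-0.1, -1.9, 5.5]
finger_gap: 0.487
grip_force: 30.0
```

Emit:
{"op": "play_rows", "data": {"motion": [1,0,0,0,0,0,0,1,0,0,-2,0,0,0,1,0,0,-3,0,0,0,1,0,0,-3,0,0,0,1,0,0,0,0,0,0]}}

```text
time_s: 6.95
tcp_pos: [519.8, 267.8, 100.7]
ee_rot: [-0.105, 0.994, 0.0, 0.0]
force: [0.1, 0.4, -5.5]
finger_gap: 0.485
grip_force: 29.9
```

Emit:
{"op": "play_rows", "data": {"motion": [1,0,0,-8,0,0,0,1,0,0,-8,0,0,0,1,0,0,-8,0,0,0,1,0,0,-10,0,0,0,1,0,0,-10,0,0,0,1,0,0,-15,0,0,0,1,0,0,-15,0,0,0,1,0,0,-10,0,0,0,1,0,0,0,0,0,0]}}

```text
time_s: 7.85
tcp_pos: [520.7, 268.1, 186.7]
ee_rot: [-0.105, 0.994, 0.001, 0.001]
force: [0.5, 0.0, -5.3]
finger_gap: 0.483
grip_force: 29.9
```

```bash
python3 go.py 540 -112.6 180 0.185; python3 - <<'E'
from h import *
im=r.get_image('scene'); save(cv2.resize(im[80:220,160:320],None,fx=4,fy=4,interpolation=2),'pics/g.png')
E
```

```text
t 7.85 tcp [520.7 268.1 186.7] F [ 0.5  0.  -5.3] gap 0.483 grip 29.92219068983104
shift now [  60.6 -376.4    6.1] rotvec [0.001 0.003 0.025] shift in target axes [  51.  -377.8    6.7]
```

View pics/g.png

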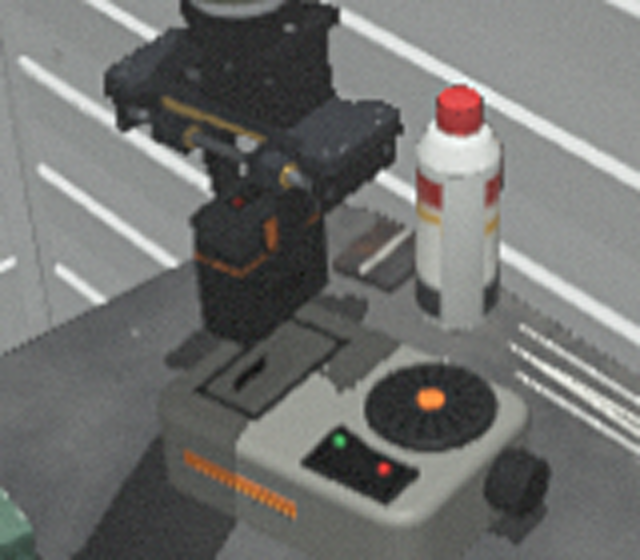

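The pack is out and hanging upright, with the blower bay empty at about (270,365) and the rocker still off. Next I carry it to the charger.

Emit:
{"op": "play_rows", "data": {"motion": [1,2,-15,0,0,0,0.025,1,5,-35,0,0,0,0,1,6,-40,0,0,0,0,1,6,-40,0,0,0,0,1,6,-40,0,0,0,0,1,6,-40,0,0,0,0,1,6,-40,0,0,0,0,1,6,-40,0,0,0,0,1,5,-35,0,0,0,0,1,3,-30,0,0,0,0,1,0,-15,0,0,0,0,1,0,0,0,0,0,0]}}

```text
time_s: 9.1
tcp_pos: [537.1, -109.3, 183.8]
ee_rot: [-0.09, 0.996, -0.001, -0.001]
force: [0.3, 0.5, -5.0]
finger_gap: 0.483
grip_force: 29.9
```

```bash
python3 go.py 540 -113.7 130 0.185
```

```text
t 9.1 tcp [ 537.1 -109.3  183.8] F [ 0.3  0.5 -5. ] gap 0.483 grip 29.940231266082264
shift now [-2.2 -4.7 53.8] rotvec [-0.001 -0.001 -0.006] shift in target axes [-2.1 -4.8 53.8]
```

Emit:
{"op": "play_rows", "data": {"motion": [1,-2,-4.5,10,0,0,-0.005,1,0,0,20,0,0,0,1,0,0,20,0,0,0,1,0,0,9,0,0,0,1,0,0,0,0,0,0,1,0,0,0,0,0,0]}}

```text
time_s: 9.7
tcp_pos: [541.2, -109.2, 125.9]
ee_rot: [-0.095, 0.995, 0.0, 0.0]
force: [-0.0, -0.6, -4.4]
finger_gap: 0.481
grip_force: 29.9
```

```bash
python3 go.py 540 -113.7 85 0.185; python3 - <<'E'
from h import *
im=r.get_image('scene'); save(cv2.resize(im[170:310,280:440],None,fx=4,fy=4,interpolation=2),'pics/i.png')
save(r.get_image('top'),'pics/top_i.png')
E
```

```text
t 9.7 tcp [ 541.2 -109.2  125.9] F [-0.  -0.6 -4.4] gap 0.481 grip 29.940727321081795
shift now [ 2.1 -4.2 40.9] rotvec [0.    0.    0.006] shift in target axes [ 2.  -4.2 40.9]
```

View pics/i.png

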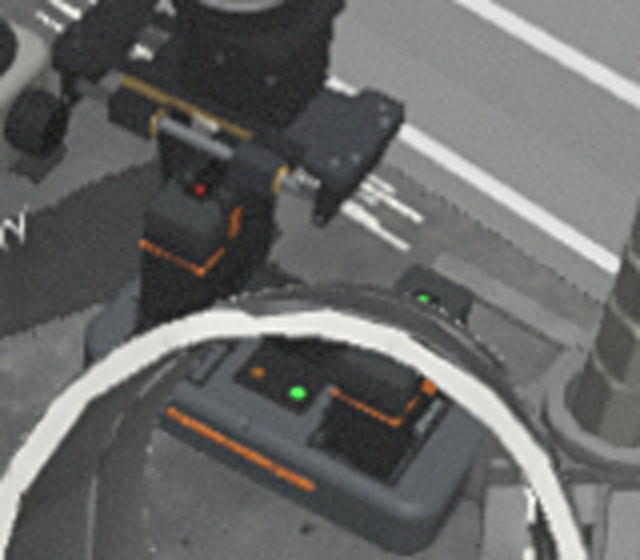

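The pack hangs upright over the charger. The pipe rim hides the free bay in this view, so position has to come from the arm and the top view. I'll let it settle and read again.

Emit:
{"op": "play_rows", "data": {"motion": [1,0,0,0,0,0,0,1,0,0,0,0,0,0]}}

```text
time_s: 10.0
tcp_pos: [541.3, -109.5, 126.1]
ee_rot: [-0.095, 0.995, 0.0, 0.0]
force: [-0.2, 0.5, -5.7]
finger_gap: 0.483
grip_force: 29.9
```

```bash
python3 - <<'E'
from h import *
for i in range(4): print(r.sense()['tcp_pos'].round(1), r.sense()['ee_rot'].round(3)); r.get_image('top')
im=r.get_image('top')
for nm,lo,hi in(('orange',(8,170,120),(20,255,255)),('red',(0,150,100),(5,255,255)),('green',(50,120,120),(75,255,255))):
    for c,s in blobs(im,lo,hi,2):
        if 290<c[0]<430 and 130<c[1]<250: print(nm,c,s)
E
python3 go.py 540 -113.7 85 0.185
```

```text
[ 541.3 -109.5  126.1] [-0.095  0.995  0.     0.   ]
[ 541.2 -109.4  125.9] [-0.095  0.995  0.     0.   ]
[ 541.1 -109.5  125.8] [-0.095  0.995  0.     0.   ]
[ 541.1 -109.4  125.7] [-0.095  0.995  0.     0.   ]
orange [405.25 173.31] [403, 167, 5, 14, 36]
orange [404.5 193. ] [404, 193, 2, 1, 2]
orange [400.5 194. ] [400, 194, 2, 1, 2]
green [398.67 181.67] [398, 181, 2, 2, 3]
t 10.25 tcp [ 541.  -109.5  125.6] F [-0.4 -0.9 -4.4] gap 0.485 grip 29.940408798283897
shift now [ 1.8 -4.  40.6] rotvec [0.    0.    0.005] shift in target axes [ 1.7 -4.  40.6]
```

Emit:
{"op": "play_rows", "data": {"motion": [1,1.8,-4,0,0,0,0.005,1,0,0,8,0,0,0,1,0,0,7,0,0,0,1,0,0,0,0,0,0,1,0,0,0,0,0,0]}}

```text
time_s: 10.75
tcp_pos: [539.7, -113.7, 110.1]
ee_rot: [-0.093, 0.996, 0.0, -0.0]
force: [-0.1, 1.3, -4.7]
finger_gap: 0.486
grip_force: 29.9
```

```bash
python3 go.py 540 -113.7 85 0.185; python3 - <<'E'
from h import *
im=r.get_image('top'); save(cv2.resize(im[140:230,300:425],None,fx=6,fy=6,interpolation=2),'pics/j.png')
E
```

```text
t 10.75 tcp [ 539.7 -113.7  110.1] F [-0.1  1.3 -4.7] gap 0.486 grip 29.940508684376255
shift now [-0.3 -0.1 25.1] rotvec [ 0.    -0.001  0.   ] shift in target axes [-0.3 -0.1 25.1]
```

View pics/j.png

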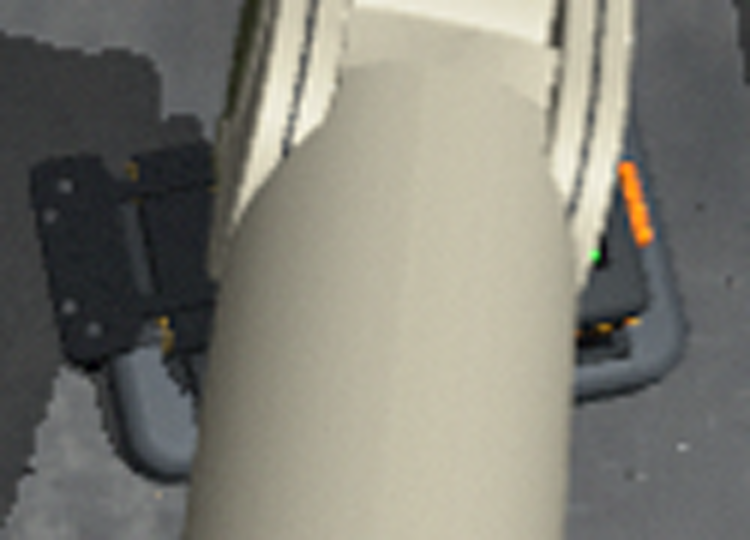

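The arm hides the bay in the top view too. The charged pack's corner at (640,300) hasn't moved. I'll go down gently and watch the force.

Emit:
{"op": "play_rows", "data": {"motion": [1,0,0,4,0,0,0,1,0,0,3,0,0,0,1,0,0,2,0,0,0,1,0,0,2,0,0,0,1,0,0,0,0,0,0]}}

```text
time_s: 11.3
tcp_pos: [539.8, -113.7, 99.2]
ee_rot: [-0.092, 0.996, 0.0, -0.0]
force: [-0.1, 0.2, -4.6]
finger_gap: 0.485
grip_force: 29.9
```

Emit:
{"op": "play_rows", "data": {"motion": [1,0,0,3,0,0,0,1,0,0,3,0,0,0,1,0,0,3,0,0,0,1,0,0,2,0,0,0,1,0,0,0,0,0,0,1,0,0,0,0,0,0]}}

```text
time_s: 11.9
tcp_pos: [539.9, -113.7, 88.5]
ee_rot: [-0.092, 0.996, 0.0, -0.0]
force: [0.5, -0.6, -5.2]
finger_gap: 0.481
grip_force: 29.9
```

Emit:
{"op": "play_rows", "data": {"motion": [1,0,0,1,0,0,0,1,0,0,1,0,0,0,1,0,0,1,0,0,0,1,0,0,0.5,0,0,0,1,0,0,0,0,0,0]}}

```text
time_s: 12.4
tcp_pos: [540.0, -113.7, 85.0]
ee_rot: [-0.092, 0.996, 0.0, 0.0]
force: [0.2, -0.5, -4.5]
finger_gap: 0.485
grip_force: 29.9
```

Emit:
{"op": "play_rows", "data": {"motion": [1,0,0,0.7,0,0,0,1,0,0,0.7,0,0,0,1,0,0,0,0,0,0]}}

```text
time_s: 12.7
tcp_pos: [540.3, -113.9, 84.9]
ee_rot: [-0.092, 0.996, 0.0, 0.0]
force: [-4.4, 0.7, 10.2]
finger_gap: 0.485
grip_force: 30.0
```

It stopped at 84.9 mm, as predicted for fully down. Now release and back away.

Emit:
{"op": "play_rows", "data": {"motion": [0.45,0,0,-1,0,0,0,0.35,0,0,0,0,0,0,0.2,0,0,0,0,0,0,0,0,0,0,0,0,0,0,0,0,0,0,0,0,0,0,0,0,0,0,0,0,0,0,0,0,0,0]}}

```text
time_s: 13.4
tcp_pos: [540.0, -113.7, 84.7]
ee_rot: [-0.093, 0.996, 0.0, 0.0]
force: [-0.2, -0.5, -1.0]
finger_gap: 0.97
grip_force: 0.0
```

Emit:
{"op": "play_rows", "data": {"motion": [0,0,0,-10,0,0,0,0,0,0,-20,0,0,0,0,0,0,-30,0,0,0,0,0,0,-40,0,0,0,0,0,20,-20,0,0,0,0,0,40,0,0,0,0,0,0,40,0,0,0,0,0,0,40,0,0,0,0,0,0,40,0,0,0,0,0,0,30,0,0,0,0,0,0,0,0,0,0,0]}}

```text
time_s: 14.5
tcp_pos: [500.4, 97.4, 205.4]
ee_rot: [-0.096, 0.995, 0.001, 0.0]
force: [-0.4, -1.0, 0.3]
finger_gap: 1.001
grip_force: 0.0
```

```bash
python3 - <<'E'
from h import *
im=r.get_image('top'); save(cv2.resize(im[140:230,300:425],None,fx=6,fy=6,interpolation=2),'pics/k.png')
for nm,lo,hi in(('orange',(8,170,150),(20,255,255)),('red',(0,170,120),(5,255,255)),('green',(50,120,120),(75,255,255))):
    for c,s in blobs(im,lo,hi):
        if 200<c[0]<430 and 140<c[1]<220: print(nm,c,s[4])
s=r.sense();print(s['time_s'],s['tcp_pos'],s['force'])
E
```

```text
orange [405.25 173.31] 36
orange [385.23 177.54] 48
orange [353.92 184.4 ] 40
orange [333.33 188.35] 46
orange [361.5 195.5] 4
red [345.83 192.17] 6
green [394.71 167.  ] 7
green [395.71 172.  ] 7
green [396.88 176.88] 8
green [398.   181.71] 7
green [372.12 193.88] 8
14.55 [501.00519104  94.64381627 205.38759141] [ 0.6497117  -0.20916006 -0.05975926]
```

View pics/k.png

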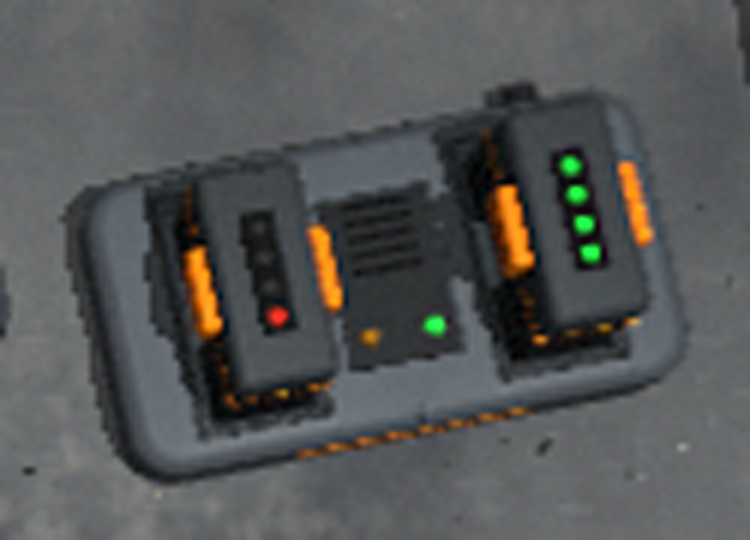

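The pack stands upright in the free bay with its red light at crop (277,316). The charged pack's lights are at the same pixels as at the start. Handing in.

```bash
python3 -c "
from rig import r
print(r.finish_job())"
```

```text
the job is handed in; nothing more can be done
None
```

The job is handed in at about 14.6 s: the blower is switched off, the pack is released and stands upright and fully down in the charger's free bay, and the charged pack has not moved; the judge's verdict was not shown.

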